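Dispense one petri dish with the spring slide

TASK

Get one petri dish out of the dish dispenser: push the black upright paddle of the dispenser that holds the stack of dishes all the way forward to its stop, so that the bottom dish is pushed out onto the tray in front, then let the slide spring back fully by itself. The other dishes must stay in the magazine; do not work the slide of the empty dispenser.

Things in the scene. Friction and masses are not known exactly. Their poses are not given: they have to be found in the camera images.
- dish_dispenser: fixed dispenser with 3 clear dishes; an empty twin stands to its left or right. Grey base 236x80 mm, aluminium magazine 70x70 mm, top 68 mm above the bench, tray beyond it (floor 8 mm up, x 35 to 110 mm), sprung slide with black paddle on the near end. Origin: on the bench under the magazine's centre; z up, +x = push direction (away from the robot, up to 20 deg either way)
- dish_slide_paddle (a point): centre of the rear face (robot side, to be pushed along the dispenser's +x) of the loaded dispenser's black upright paddle: 8 mm thick, 44 mm wide, 16 to 66 mm above the bench; this point is 48 mm up and at rest 115.5 mm behind the dispenser's origin, and moves with the slide. Behind it only 7 mm more of base plate (top 8 mm up) and free bench
- dish_slide (a joint): travel of the loaded dispenser's slide in m: 0 at rest, 0.070 at its forward stop. A spring resists with 2 N at rest rising to 6 N at the stop, plus a little friction, and returns the slide to 0 when it is let go.
- dish_bottom: bottom dish of the stack, a closed clear petri dish 59 mm across, 15 mm high; origin at its underside's centre, z up. Starts 8 mm above the bench, centred in the magazine; the slide's plate pushes it out under the front pane. Fully out on the tray when its centre is about 65 to 80 mm ahead of the dispenser's origin
- dish_second: the next dish up, alike; origin at the centre of its underside. It stays in the magazine and drops to the bottom of it when the slide returns.
- empty_slide (a joint): travel of the slide of the other dispenser, which looks the same but has no dishes in it: 0 at rest, 0.070 at its stop. To be left alone.
- dish_top: the third and top dish of the stack, alike; origin at the centre of its underside. It stays in the magazine on the second dish.
Things that resemble listed ones, but are neither listed nor needed, are in the scene too. What is shaped like the dish_top but orange or yellow is not meant.

How it is judged:
By the outcome, as a careful person would: the job done as asked, in the order asked, and still so for the second after the job is handed in, with the robot touching nothing.
It also fails if it takes over 40 s, if anything falls off the work surface, if the arm or the gripper's body presses on something with over 40 N, if the wrist force passes 120 N, or if a joint passes its speed limit or range.

ROBOT

A 7-joint arm with a two-finger parallel gripper is mounted at the origin on a cart in front of the work surface, level with it; the furniture and walls round the work are solid. World frame = base frame: x ahead of the robot, y to its left, z up, the work surface at z = 0. Lengths are in m, angles in degrees, forces in N, time in s.
With the tool pointing down it reaches from about 0.425 to 0.875 m from the base axis. Payload 4.7 kg.
Tool frame: the origin (TCP) lies midway between the tips of the shut fingers; the grasp point (between the pads) lies 19 mm behind it; y points along the fingers, x is the direction in which the jaws open and shut, and the axes are right-handed (so a half turn about y gives the same grasp; the last joint's range is limited). The gripper opens to 87 mm and grips with 3 to 60 N. Pads are 19 mm wide; open, the fingers measure 117 mm over their backs; the gripper's body (75 mm by 190 mm) begins 51 mm behind the grasp point.
Start: joints at [64.062, 18.392, -4.016, 83.108, 1.295, 78.541, -3.26], TCP at [0.293, -0.58, 0.223] pointing down, gripper open.
Joint ranges: [-163.93, 163.93], [-17.29, 119.83], [-79.2, 71.16], [3.27, 140.29], [-89.18, 269.18], [5.43, 117.66], [-154.24, 154.24]. Speed limits (degrees/s): [147.25, 147.25, 180, 180, 180, 180, 180].

INTERFACE

Orientations are given as [roll, pitch, yaw] about the fixed x, y, z axes, in that order (R = Rz(yaw) Ry(pitch) Rx(roll)).
In Python, from cell import env gives the robot as it stands.
- The arm moves only by the tool carry_out, never from a script. Its argument "targets" is a list of rows, each a list of 2 entries, a list of its own where there are three numbers: the shift along the tool's x, y, z in mm, then the turn, a rotation vector about the tool's x, y, z in degrees. A call has 1 to 12 rows; each row shifts and turns the commanded pose from where the row before left it, along the tool's axes as they then stand; what a row does not reach is not made up. A row lasts 1/10 s, in which the tool goes at most 50 mm and 8.59 degrees, less where a joint would pass 70% of its speed; a pose out of reach is approached as far as the arm can. A call with a gripper value outside its range is refused whole. "jaw" is the opening, from 0 (shut) to 1 (fully open), set as the call begins (left out, the last holds). The fingers move at their own pace and stop on an object; "squeeze" is the grip in N (left out, the last holds). Time passes only in rows, so rows that do not move let the fingers close. It gives the time, the measured TCP pose, the force and the opening at its end, in the units of the state.
- env.get_obs(): the state, without advancing time (a new reading comes with each control period).
- env.read_camera(name): name is "side" or "top"; returns the picture (480x640x3 uint8, red, green, blue); there is no depth.
- env.get_calibration(name): a dict with "fx", "fy", "cx", "cy" (pixels), "D" ([k1, k2, p1, p2, k3] as OpenCV has them; the pictures are not rectified), "R" (3x3) and "t" (3): a world point X has camera coordinates R X + t. Camera axes: x right, y down, z forward; pixel columns grow to the right and rows downward; lengths in m; the calibration is good to about 2 mm. A picture is of the moment at which its call begins. get_calibration takes no time and is no camera call.
- env.sign_off(): hands the job in, once; it reports no verdict.
Trained networks look in the newest picture that a camera, given by its name, has taken for a name from the list of things; names that differ only in an ending like _2 or _b are one class to them, and where a whole thing is asked for, a point or a joint stands for the part that bears it (a point fixed in the world has none). Each returns a list of dicts, best first, with "p" (0 to 1); they miss things now and then, are a little off and sometimes report something else, mostly with a low value. They report only what shows in the picture. A call takes as long as a camera call. They do not tell look-alikes from the thing itself.
- env.outline_of(camera, label): "mask" (480x640 bool, what is visible of it) and "xy" ([column, row] in pixels, amid what is visible of it).
The state is a dict: "time_s": time; "qpos": joint angles; "joint_velocities": joint speeds; "effort": joint torques, N m; "tool_pos": TCP position; "tool_rot": TCP orientation; "force": force on the tool from outside, world axes, zero at the start; "wrist_torque": the same for the moment, N m; "grip_width": finger opening in m.
Only numpy, scipy, OpenCV 4.12 (cv2) and the standard library are available. Lean on these libraries where they do the work, as an engineer would, in place of code of your own. Each camera call takes 0.05 s, during which the arm holds its last target.

## Working session

There is one attempt and no reset: what is moved stays moved. The work goes in short steps, Python scripts to look and compute and a tool call to move; the robot and the scene stay as the last step left them, time stands still between calls to the robot, and variables do not carry over. Pictures are saved under pics/ and viewed, and the job is handed in when it is done.

Besides the shell and the picture viewer there is one more tool, called after ">>>" as name(argument=value, ...), one argument or row to a line, values as JSON. carry_out: Moves the arm, as the interface text tells. Its arguments: {"type":"object","properties":{"targets":{"type":"array","items":{"type":"array"}},"jaw":{"type":"number"},"squeeze":{"type":"number"}},"required":["targets"]}

```bash
mkdir -p pics; ls
python3 - <<'E'
from cell import env
import cv2
for n in ("top","side"):
    im=env.read_camera(n); cv2.imwrite(f"pics/{n}0.png",im[:,:,::-1]); c=env.get_calibration(n); print(n,c)
    for l in ("dish_dispenser","dish_slide_paddle","dish_top"):
        for d in env.outline_of(n,l): print(l,round(d['p'],2),d['xy'],d['mask'].sum())
o=env.get_obs(); print(o['time_s'],o['tool_pos'],o['tool_rot'])
E
```

```text
pics
top {'fx': 581.1587488132756, 'fy': 581.1587488132756, 'cx': 320.36456269157867, 'cy': 241.5158832567215, 'D': array([-0.04152152,  0.        ,  0.        ,  0.        ,  0.        ]), 'R': array([[ 0.00221329, -0.99990145,  0.01386348],
       [-0.99815919, -0.00304925, -0.06057173],
       [ 0.06060803, -0.01370389, -0.99806757]]), 't': array([0.01914199, 0.53143609, 0.96706797])}
dish_dispenser 0.7 [245.4, 238.5] 5356
dish_slide_paddle 0.96 [245.5, 268.0] 1713
dish_top 0.78 [238.6, 222.8] 1053
dish_top 0.71 [183.5, 209.9] 1034
dish_top 0.59 [308.9, 220.8] 943
side {'fx': 465.1300330578588, 'fy': 465.1300330578588, 'cx': 315.95067183530324, 'cy': 235.64208842753436, 'D': array([-0.01366441,  0.        ,  0.        ,  0.        ,  0.        ]), 'R': array([[-0.96744299, -0.25299741, -0.0068096 ],
       [-0.13343039,  0.53272136, -0.83570586],
       [ 0.21505903, -0.80758917, -0.54913509]]), 't': array([0.50591979, 0.11960007, 0.76895988])}
dish_dispenser 0.83 [282.2, 307.7] 5646
dish_slide_paddle 0.76 [319.2, 308.7] 1281
dish_top 0.96 [265.5, 285.5] 655
dish_top 0.69 [286.8, 264.3] 488
dish_top 0.55 [237.4, 349.4] 1186
0.4 [ 0.29247391 -0.58044301  0.22245435] [-9.00024092e+01  8.67221828e-03 -6.32539153e+01]
```

View pics/top0.png

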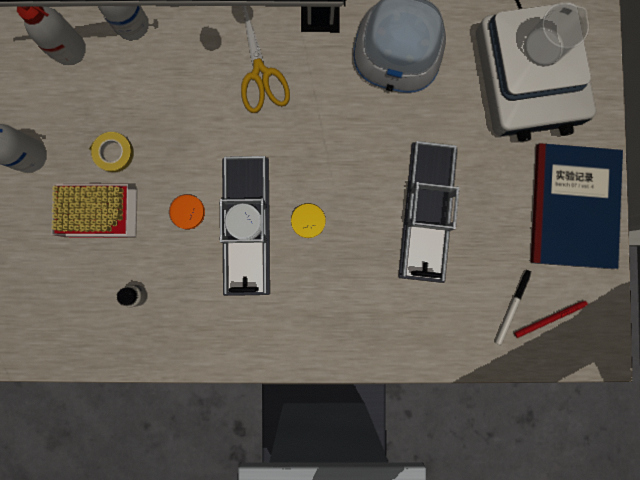

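View pics/side0.png

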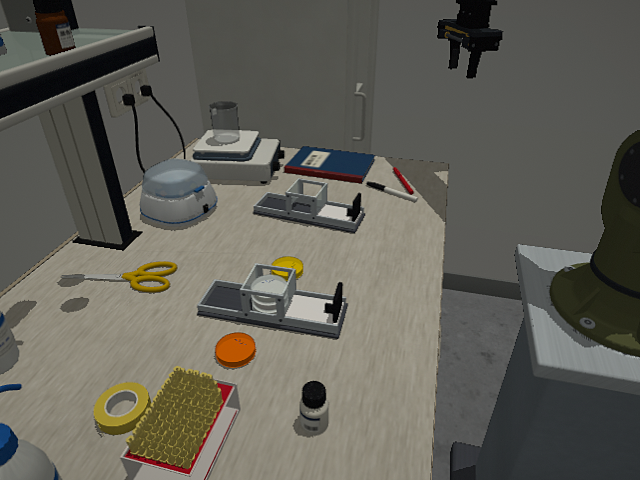

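The top view shows two dispensers. The one at about (245,225) holds a clear dish at (243,221); the twin at about (430,210) is empty. The orange lid (187,212) and the yellow lid (309,221) are decoys. The side view agrees: the loaded one is at (275,300), with its paddle at (337,302), and the empty one is at (308,205). I choose the dispenser at (245,225) and will check it in a crop.

```bash
python3 - <<'E'
import cv2,numpy as np
a=cv2.imread("pics/top0.png")[145:305,195:295]; a=cv2.resize(a,None,fx=3.6,fy=3.6,interpolation=cv2.INTER_CUBIC)
b=cv2.imread("pics/side0.png")[250:350,190:360]; b=cv2.resize(b,None,fx=2.5,fy=2.5,interpolation=cv2.INTER_CUBIC)
c=np.zeros((576,790,3),np.uint8); c[:,:360]=a; c[:250,362:362+425]=b
cv2.imwrite("pics/crop0.png",c)
E
cat > h.py <<'E'
import numpy as np,cv2
from cell import env
def proj(n,X):
    c=env.get_calibration(n);K=np.array([[c['fx'],0,c['cx']],[0,c['fy'],c['cy']],[0,0,1]])
    return cv2.projectPoints(np.asarray(X,float).reshape(-1,3),cv2.Rodrigues(c['R'])[0],c['t'],K,c['D'])[0][:,0]
def back(n,uv,z):
    c=env.get_calibration(n);K=np.array([[c['fx'],0,c['cx']],[0,c['fy'],c['cy']],[0,0,1]])
    p=cv2.undistortPoints(np.array([[uv]],float),K,c['D'])[0,0]
    d=c['R'].T@np.array([p[0],p[1],1]);o=-c['R'].T@c['t'];return o+d*(z-o[2])/d[2]
E
python3 - <<'E'
from h import *
for l in("dish_dispenser","dish_slide_paddle"):
  d=env.outline_of("top",l)[0]
  print(l, cv2.minAreaRect(np.argwhere(d['mask'])[:,::-1].astype(np.float32)))
  ys,xs=np.nonzero(d['mask']);print(xs.min(),xs.max(),ys.min(),ys.max())
E
```

```text
dish_dispenser ((244.72828674316406, 225.51719665527344), (138.96432495117188, 49.71610641479492), 89.4437484741211)
220 270 156 295
dish_slide_paddle ((245.5, 267.5), (34.99999237060547, 48.99999237060547), 0.0)
228 263 243 292
```

View pics/crop0.png

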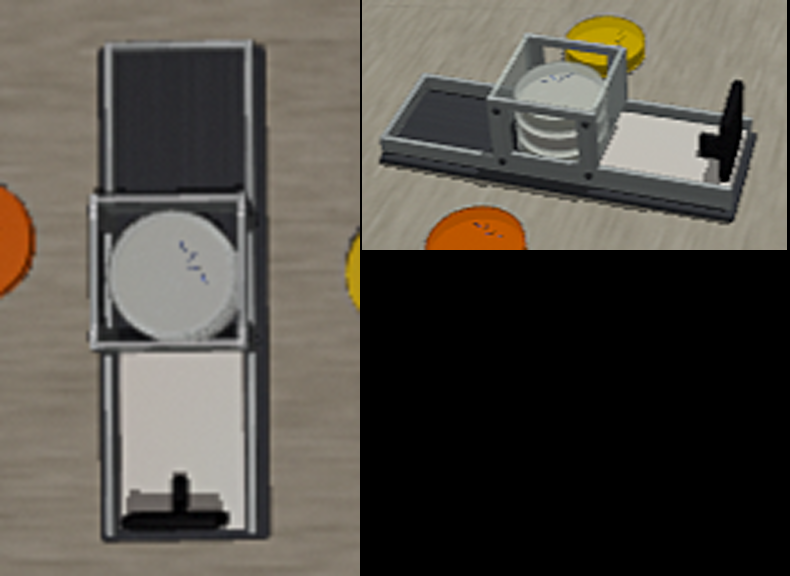

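The crop confirms three clear dishes in the magazine. Its black paddle has its top edge at crop (122–230,520), which is about pixel (229–259,289). Next I fit the dispenser's pose from the base and magazine corners.

Run:
```python
from h import *
from scipy.optimize import least_squares
obs=[(103,538),(270,537),(100,46),(266,43),(91,195),(246,193),(90,349),(246,348)]
px=np.array(obs)/3.6+[195,145]-.4
M=np.array([(-.1225,.04,.006),(-.1225,-.04,.006),(.1135,.04,.006),(.1135,-.04,.006),(.035,.035,.068),(.035,-.035,.068),(-.035,.035,.068),(-.035,-.035,.068)])
def W(p,M):
    c,s=np.cos(p[2]),np.sin(p[2]); return M@np.array([[c,s,0],[-s,c,0],[0,0,1]])+[p[0],p[1],0]
f=lambda p:(proj("top",W(p,M))-px).ravel()
r=least_squares(f,[.5,.1,0]);p=r.x;print(p[:2],np.degrees(p[2]));print(f(p).reshape(-1,2).round(1))
P=[(-.1155,.022,.066),(-.1155,-.022,.066),(-.1155,.022,.016),(-.1155,0,.048)]
print(W(p,np.array(P)));print(proj("top",W(p,np.array(P))).round(1));
print("side");print(proj("side",W(p,np.vstack([P,M]))).round(1))
b=cv2.imread("pics/side0.png")
for u in proj("side",W(p,np.vstack([P,M]))): cv2.circle(b,tuple(int(round(v*16)) for v in u),8,(0,0,255),-1,shift=4)
cv2.imwrite("pics/side_fit.png",cv2.resize(b[250:350,190:360],None,fx=4,fy=4))
o=env.get_obs();print(o['tool_rot'],o['qpos'],o['grip_width'])
from scipy.spatial.transform import Rotation as R
print(R.from_euler('xyz',o['tool_rot'],degrees=True).as_matrix().round(3))
```

```text
[0.56350416 0.1480173 ] 0.9235043377636056
[[-0.5  1. ]
 [ 0.2  0.7]
 [-0.1  0.2]
 [ 0.2  0.5]
 [-0.4 -0.8]
 [ 0.1 -0.8]
 [ 0.  -0.2]
 [ 0.5 -0.5]]
[[0.44766458 0.16815287 0.066     ]
 [0.44837375 0.12415859 0.066     ]
 [0.44766458 0.16815287 0.016     ]
 [0.44801917 0.14615573 0.048     ]]
[[228.2 291.7]
 [255.8 291.3]
 [232.5 290.9]
 [243.3 291.2]]
side
[[336.  298.9]
 [341.7 280.8]
 [335.4 323.4]
 [338.6 298.6]
 [337.4 337.1]
 [347.  302.9]
 [195.5 312.6]
 [215.7 282.4]
 [238.  288.4]
 [253.7 261.9]
 [281.7 295.3]
 [294.5 267.7]]
[-9.00019868e+01 -1.61255353e-04 -6.32509074e+01] [64.06217008 18.39413163 -4.0191255  83.10916661  1.29511497 78.54169729
 -3.260463  ] 0.08699112864886634
[[ 0.45  -0.     0.893]
 [-0.893 -0.     0.45 ]
 [ 0.    -1.    -0.   ]]
```

View pics/side_fit.png

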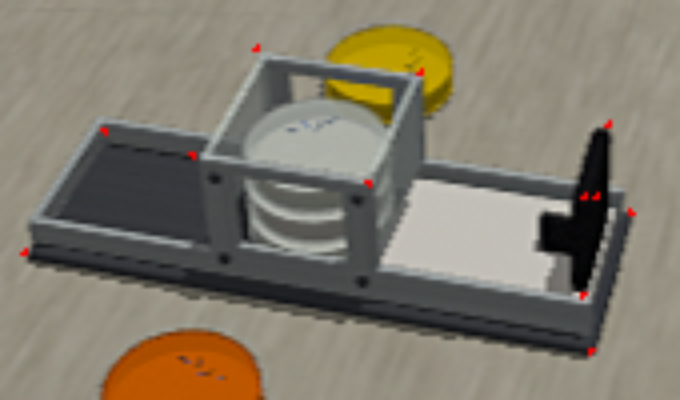

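The fit residuals are at most 1 px, and the side view agrees to about 2 mm. The dispenser's yaw is about +0.9°, and the paddle's rear face is at (0.448, 0.146). I'll push with shut fingers pointing down, jaw axis across the push. First I turn the tool about +25.8° about its y.

>>> carry_out(
  targets=[
    [[0, 0, 0], [0, 8.5, 0]],
    [[0, 0, 0], [0, 8.5, 0]],
    [[0, 0, 0], [0, 8.5, 0]],
    [[0, 0, 0], [0, 0.3, 0]],
    [[0, 0, 40], [0, 0, 0]],
    [[0, 0, 40], [0, 0, 0]],
    [[0, 0, 40], [0, 0, 0]],
    [[0, 0, 40], [0, 0, 0]],
    [[0, 0, 40], [0, 0, 0]],
    [[0, 0, 0], [0, 0, 0]],
  ],
  jaw=0,
)

```text
time_s: 1.5
tool_pos: [0.5001, -0.5728, 0.2205]
tool_rot: [-89.8, 0.2, -88.3]
force: [0.5, 1.2, -0.3]
grip_width: 0.0147
```

>>> carry_out(
  targets=[
    [[-45, 0, 0], [0, 0, 0]],
    [[-45, 0, 0], [0, 0, 0]],
    [[-45, 0, 0], [0, 0, 0]],
    [[-45, 0, 0], [0, 0, 0]],
    [[-45, 0, 0], [0, 0, 0]],
    [[-45, 0, 0], [0, 0, 0]],
    [[-45, 0, 0], [0, 0, 0]],
    [[-45, 0, 0], [0, 0, 0]],
    [[-45, 0, 0], [0, 0, 0]],
    [[-45, 0, 0], [0, 0, 0]],
    [[-45, 0, 0], [0, 0, 0]],
    [[-45, 0, 0], [0, 0, 0]],
  ],
)

```text
time_s: 2.7
tool_pos: [0.4829, -0.036, 0.2228]
tool_rot: [-90.0, -0.1, -88.9]
force: [0.4, 0.2, 0.4]
grip_width: 0.0002
```

>>> carry_out(
  targets=[
    [[-45, 0, 0], [0, 0, 0]],
    [[-45, 0, 0], [0, 0, 0]],
    [[-45, 0, 0], [0, 0, 0]],
    [[-35, 0, 0], [0, 0, 0]],
    [[0, 0, 0], [0, 0, 0]],
    [[0, 0, 0], [0, 0, 0]],
    [[0, 0, 0], [0, 0, 0]],
  ],
)

```text
time_s: 3.4
tool_pos: [0.4809, 0.1308, 0.2224]
tool_rot: [-90.0, -0.1, -89.1]
force: [0.1, -0.4, 0.2]
grip_width: 0.0004
```

>>> carry_out(
  targets=[
    [[-7, 0, -30], [0, 0, 0]],
    [[-7, 0, -31], [0, 0, 0]],
    [[0, 0, 0], [0, 0, 0]],
    [[0, 30, 0], [0, 0, 0]],
    [[0, 30, 0], [0, 0, 0]],
    [[0, 30, 0], [0, 0, 0]],
    [[0, 30, 0], [0, 0, 0]],
    [[0, 0, 0], [0, 0, 0]],
    [[0, 0, 0], [0, 0, 0]],
  ],
)

```text
time_s: 4.3
tool_pos: [0.4201, 0.1448, 0.1029]
tool_rot: [-90.0, 0.0, -89.1]
force: [-0.6, 0.5, 0.8]
grip_width: 0.0003
```

Run:
```python
from h import *
o=env.get_obs();print(o['tool_pos'],o['tool_rot'],o['force'])
a=env.read_camera("top")[:,:,::-1][145:305,195:295];b=env.read_camera("side")[:,:,::-1][220:350,190:380]
c=np.zeros((576,790,3),np.uint8); c[:,:360]=cv2.resize(a,None,fx=3.6,fy=3.6); b=cv2.resize(b,None,fx=2.2,fy=2.2);c[:b.shape[0],362:362+b.shape[1]]=b
cv2.imwrite("pics/c1.png",c)
```

```text
[0.42005743 0.14475577 0.10286202] [-9.00315564e+01  3.93300910e-03 -8.91404447e+01] [-0.55926132  0.54151758  0.82565559]
```

View pics/c1.png

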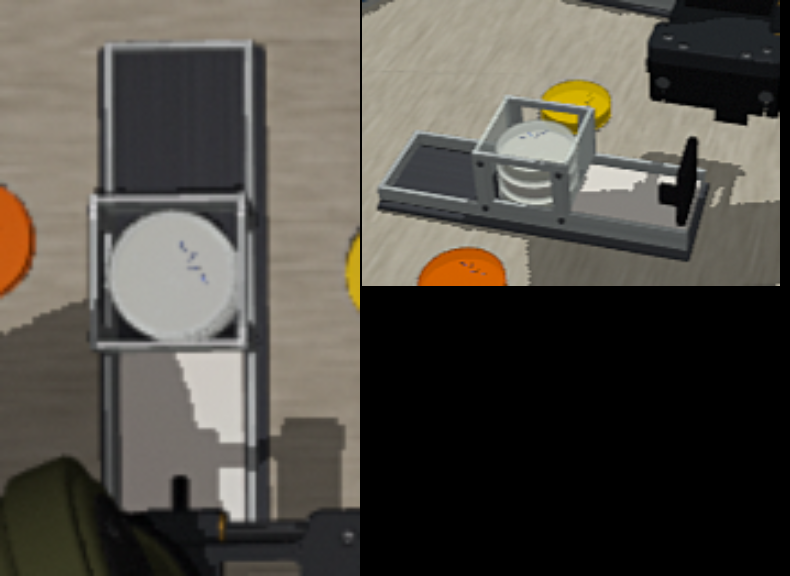

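The fingers hang behind the paddle (paddle at crop (687,180) in the side view, fingertip at (735,115)). The dispenser has not moved. Descending behind the paddle.

>>> carry_out(
  targets=[
    [[0, 20, 0], [0, 0, 0]],
    [[0, 20, 0], [0, 0, 0]],
    [[0, 20, 0], [0, 0, 0]],
    [[0, 6, 0], [0, 0, 0]],
    [[0, 0, 0], [0, 0, 0]],
    [[0, 0, 0], [0, 0, 0]],
  ],
)

```text
time_s: 5.0
tool_pos: [0.4207, 0.146, 0.0379]
tool_rot: [-89.9, 0.0, -89.1]
force: [0.8, 0.7, -0.4]
grip_width: 0.0002
```

Run:
```python
from h import *
o=env.get_obs();print(o['tool_pos'],o['tool_rot'],o['force'])
b=env.read_camera("side")[:,:,::-1][220:350,190:380]
cv2.imwrite("pics/c2.png",cv2.resize(b,None,fx=4,fy=4))
```

```text
[0.4207453  0.14601013 0.03786072] [-8.98722000e+01  1.89796655e-02 -8.90619167e+01] [ 0.81194183  0.66332079 -0.40099091]
```

View pics/c2.png

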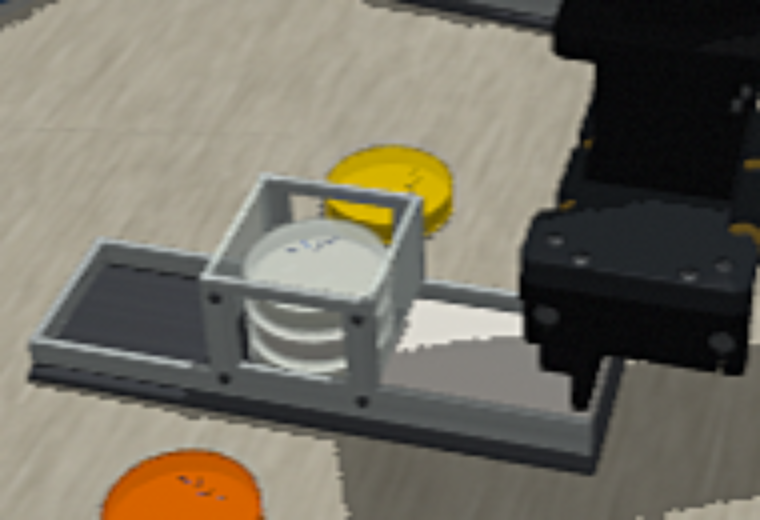

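>>> carry_out(
  targets=[
    [[0, 0, 10], [0, 0, 0]],
    [[0, 0, 8], [0, 0, 0]],
    [[0, 0, 6], [0, 0, 0]],
    [[0, 0, 6], [0, 0, 0]],
    [[0, 0, 0], [0, 0, 0]],
    [[0, 0, 0], [0, 0, 0]],
  ],
)

```text
time_s: 5.65
tool_pos: [0.4493, 0.1462, 0.0363]
tool_rot: [-90.0, -0.0, -89.1]
force: [-3.2, -0.4, 0.5]
grip_width: 0.0005
```

Contact with about 3 N, as expected. Pushing on.

>>> carry_out(
  targets=[
    [[0, 0, 6], [0, 0, 0]],
    [[0, 0, 6], [0, 0, 0]],
    [[0, 0, 6], [0, 0, 0]],
    [[0, 0, 6], [0, 0, 0]],
    [[0, 0, 6], [0, 0, 0]],
    [[0, 0, 6], [0, 0, 0]],
    [[0, 0, 6], [0, 0, 0]],
    [[0, 0, 6], [0, 0, 0]],
    [[0, 0, 4], [0, 0, 0]],
    [[0, 0, 0], [0, 0, 0]],
    [[0, 0, 0], [0, 0, 0]],
  ],
)

```text
time_s: 6.75
tool_pos: [0.5009, 0.1471, 0.0361]
tool_rot: [-90.1, -0.0, -89.1]
force: [-5.4, -0.2, 1.2]
grip_width: 0.0006
```

Run:
```python
from h import *
o=env.get_obs();print(o['tool_pos'],o['tool_rot'],o['force'])
b=env.read_camera("side")[:,:,::-1][220:350,190:380]
cv2.imwrite("pics/c3.png",cv2.resize(b,None,fx=4,fy=4))
```

```text
[0.50088301 0.14710722 0.03612898] [-9.01309869e+01 -1.35156843e-02 -8.90533035e+01] [-5.44109287 -0.18406054  1.17411293]
```

View pics/c3.png

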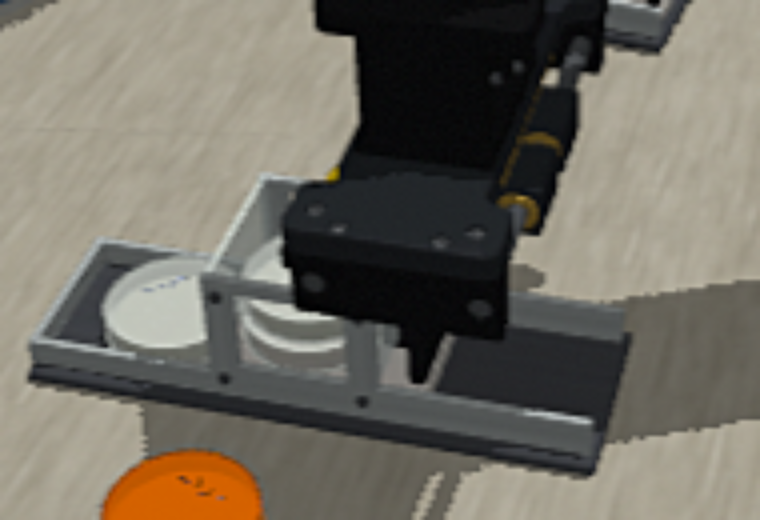

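The bottom dish is emerging at (165,305), with two dishes still in the magazine. Now small steps to the stop.

>>> carry_out(
  targets=[
    [[0, 0, 2], [0, 0, 0]],
    [[0, 0, 2], [0, 0, 0]],
    [[0, 0, 1], [0, 0, 0]],
    [[0, 0, 0], [0, 0, 0]],
    [[0, 0, 0], [0, 0, 0]],
  ],
)

```text
time_s: 7.3
tool_pos: [0.5017, 0.1471, 0.0353]
tool_rot: [-90.6, -0.1, -89.0]
force: [-15.6, 0.3, 6.0]
grip_width: 0.0005
```

>>> carry_out(
  targets=[
    [[0, 0, 2], [0, 0, 0]],
    [[0, 0, 0], [0, 0, 0]],
    [[0, 0, 0], [0, 0, 0]],
  ],
)

```text
time_s: 7.6
tool_pos: [0.502, 0.1471, 0.0349]
tool_rot: [-90.8, -0.2, -89.0]
force: [-19.0, -1.0, 8.8]
grip_width: 0.0001
```

>>> carry_out(
  targets=[
    [[0, 0, 1.5], [0, 0, 0]],
    [[0, 0, 0], [0, 0, 0]],
    [[0, 0, 0], [0, 0, 0]],
  ],
)

```text
time_s: 7.9
tool_pos: [0.5021, 0.147, 0.0346]
tool_rot: [-90.9, -0.2, -89.0]
force: [-22.4, -1.0, 11.3]
grip_width: 0.0006
```

Run:
```python
from h import *
o=env.get_obs();print(o['tool_pos'],o['force'],o['wrist_torque'])
a=env.read_camera("top")[:,:,::-1][145:305,195:295];b=env.read_camera("side")[:,:,::-1]
p=[.56350,.14802,.0161]
c_,s=np.cos(p[2]),np.sin(p[2])
b=b.copy()
for m in [(-.0455,.022,.066),(-.0455,.022,.016),(-.0375,.022,.016),(.07,0,.023),(.07+.0295,0,.023),(.0705,.0295,.023),(.07-.0295,0,.023)]:
    u=proj("side",[p[0]+c_*m[0]-s*m[1],p[1]+s*m[0]+c_*m[1],m[2]])[0]; print(m,u.round(1), ((u-[190,220])*4).round())
cv2.imwrite("pics/c4.png",cv2.resize(b[220:350,190:380],None,fx=4,fy=4))
cv2.imwrite("pics/c4t.png",cv2.resize(a,None,fx=3.6,fy=3.6))
for l in("dish_bottom","dish_slide_paddle"):
  for n in("top","side"):
    for d in env.outline_of(n,l): 
        if n=="top": print(l,n,round(d['p'],2),d['xy'],back(n,d['xy'],.023))
        else: print(l,n,round(d['p'],2),d['xy'])
```

```text
[0.50212405 0.14704658 0.03464482] [-22.42685201  -0.95683998  11.3414513 ] [-0.13295204  4.48938754  0.02981229]
(-0.0455, 0.022, 0.066) [290.9 291.9] [403. 288.]
(-0.0455, 0.022, 0.016) [292.  316.2] [408. 385.]
(-0.0375, 0.022, 0.016) [287.2 315.4] [389. 382.]
(0.07, 0, 0.023) [228.8 293. ] [155. 292.]
(0.0995, 0, 0.023) [212.3 290.4] [ 89. 281.]
(0.0705, 0.0295, 0.023) [221.3 304.6] [125. 338.]
(0.04050000000000001, 0, 0.023) [245.5 295.7] [222. 303.]
dish_bottom top 0.79 [244.5, 185.6] [0.62512916 0.14892334 0.023     ]
dish_bottom side 0.56 [228.6, 295.3]
dish_bottom side 0.29 [282.8, 313.8]
dish_slide_paddle side 0.51 [291.9, 309.2]
```

View pics/c4.png

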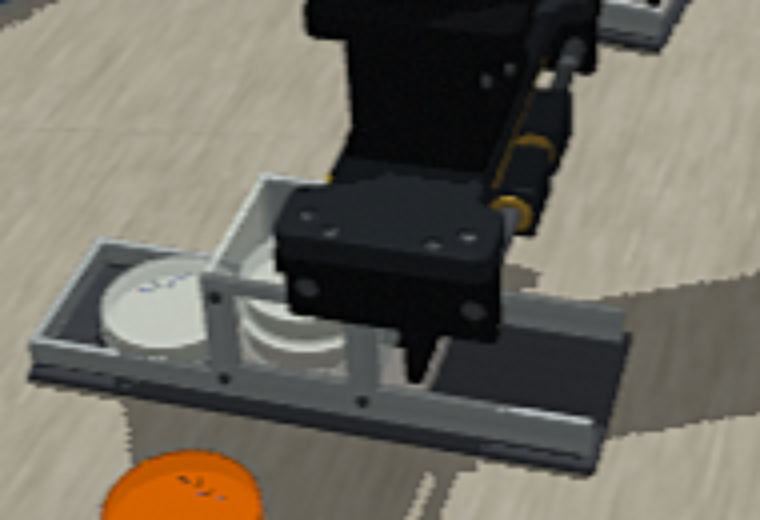

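View pics/c4t.png

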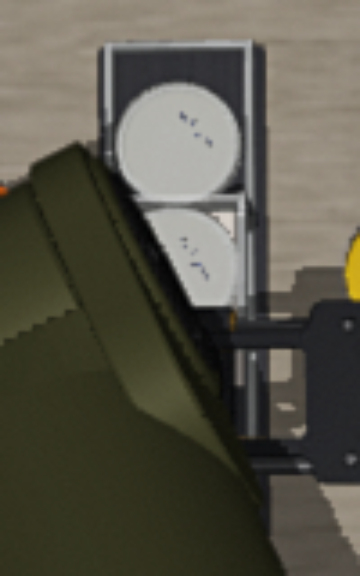

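Run:
```python
from h import *
p=[.56350,.14802,.0161]
for r in (83,):
  x=back("top",[195+178/3.6-.4,145+r/3.6-.4],.023);print("front edge rel",x-[p[0],p[1],0])
for a,b in ((117,140),(241,140)):
  print(back("top",[195+a/3.6-.4,145+b/3.6-.4],.023))
# tray front inner wall and magazine front edges
for n,r in (("tray far edge",45),("mag far",195)):
  print(n,back("top",[195+178/3.6,145+r/3.6-.4],.068 if "mag" in n else .02)-[p[0],p[1],0])
b=env.read_camera("side")[:,:,::-1]
cv2.imwrite("pics/c5.png",cv2.resize(b[285:335,260:330],None,fx=10,fy=10,interpolation=cv2.INTER_NEAREST))
a=env.read_camera("top")[:,:,::-1]
cv2.imwrite("pics/c5t.png",cv2.resize(a[150:240,215:280],None,fx=6,fy=6,interpolation=cv2.INTER_NEAREST))
for m in [(-.0455,.022,.016),(-.0375,.022,.016)]:
    c_,s=1,p[2]; u=proj("side",[p[0]+c_*m[0]-s*m[1],p[1]+s*m[0]+c_*m[1],m[2]])[0]; print(((u-[260,285])*10).round())
```

```text
front edge rel [0.09224467 0.00202045 0.023     ]
[0.62862909 0.17833763 0.023     ]
[0.62882411 0.12019394 0.023     ]
tray far edge [0.11094759 0.00190945 0.02      ]
mag far [ 0.03320187 -0.00455117  0.068     ]
[320. 312.]
[272. 304.]
```

View pics/c5.png

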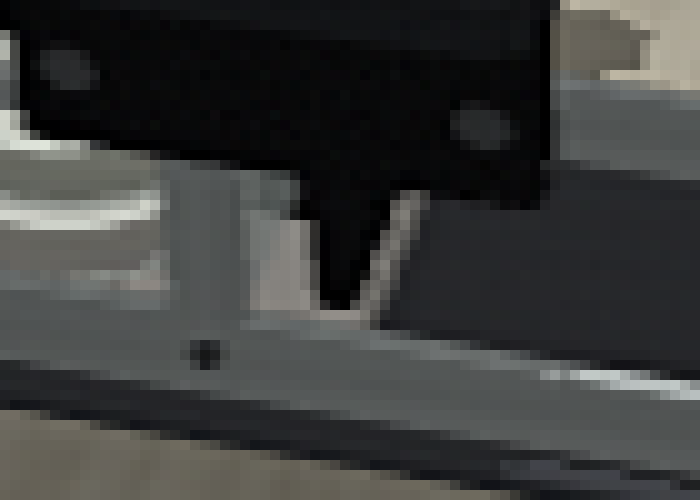

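View pics/c5t.png

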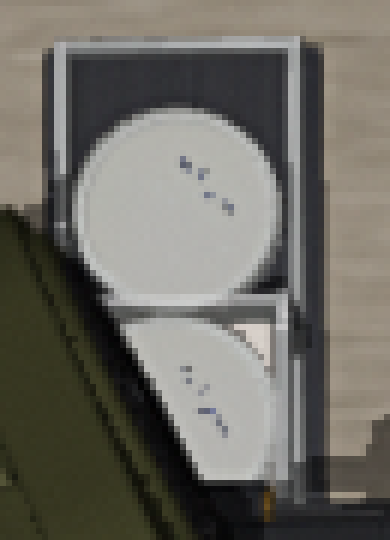

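Force rises sharply at TCP x 0.502, so the slide is against something rigid. I'll check that it is really the stop by comparing the paddle's rest and present positions in the same camera.

Run:
```python
from h import *
b=cv2.imread("pics/side0.png")
cv2.imwrite("pics/c6.png",cv2.resize(b[285:335,300:370],None,fx=10,fy=10,interpolation=cv2.INTER_NEAREST))
p=[.56350,.14802,.0161]
for y in(.022,-.022):
 for t in(0,.06,.066,.07):
    m=(-.1155+t,y,.016);c_,s=1,p[2]; u=proj("side",[p[0]+c_*m[0]-s*m[1],p[1]+s*m[0]+c_*m[1],m[2]])[0]; print(y,t,u.round(2))
```

```text
0.022 0 [335.43 323.43]
0.022 0.06 [298.12 317.23]
0.022 0.066 [294.46 316.62]
0.022 0.07 [292.03 316.22]
-0.022 0 [340.94 304.83]
-0.022 0.06 [305.27 299.21]
-0.022 0.066 [301.77 298.66]
-0.022 0.07 [299.44 298.29]
```

View pics/c6.png

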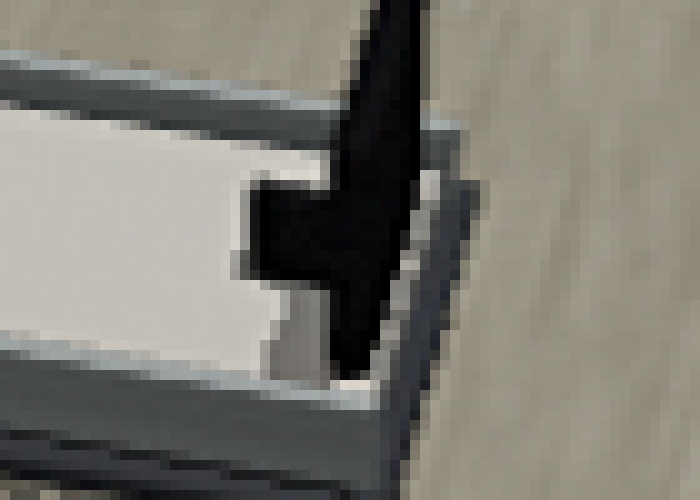

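Run:
```python
from h import *
a=cv2.imread("pics/side0.png",0).astype(int); b=env.read_camera("side"); b=cv2.cvtColor(b,cv2.COLOR_RGB2GRAY).astype(int); cv2.imwrite("pics/side_stop.png",b.astype(np.uint8))
print("rest cols 326-344");
for r in range(312,326): print(r,a[r,326:345])
print("now cols 284-303")
for r in range(304,320): print(r,b[r,284:304])
```

```text
rest cols 326-344
312 [ 10   4   0   0   0   0   2   5   6   7   6   6   0  31 125 115  55  55
  52]
313 [159 110 100  88  72  42  14   3   0   7  11   3   0 128 128  72  57  56
  45]
314 [198 203 160 113 119 126  90  15   2   8   6   3   0 130 131  68  52  54
  37]
315 [192 201 158 107 116 124  88  15   3   8   7   2  31 140 135  67  53  50
  46]
316 [193 202 159 108 114 122  87  14   3   5   5   0  32 104  99  57  55  52
  66]
317 [196 158 109 110 114 122  87  12   4   8   5   0 122 130  74  53  57  48
  51]
318 [201 158 105 112 116 122  83   0   5   3   0   0 145 144  70  53  55  38
 121]
319 [157 108 110 114 115 122  83   0   2   4   0  31 121 111  56  54  51  34
 122]
320 [153 104 111 114 116 121  81   0   1   3   0 128 134  82  55  56  50  49
 122]
321 [155 106 112 113 115 120  91  31   0   0   0 124 129  69  52  55  42  91
 139]
322 [144  98 107 109 111 115  99  48   5  21  68 139 129  69  53  52  40 123
 155]
323 [160 163 154 140 130 121 106 172 214 211 214 170  92  56  55  52  30 119
 153]
324 [118 140 156 163 166 167 160 167 173 168 174 141  74  51  56  47  90 141
 152]
325
[... 767 characters left out ...]
 39]
312 [ 85 108 127 131 130 133 122  71   0   8   9   4  18  90 113  74  32  37
  39  40]
313 [ 85 114 130 130 129 132 120  68   0  10   5   0  79 105  94  65  34  38
  40  39]
314 [ 87 118 134 130 130 132 138  94   0   1   0  16  94 115  81  43  36  38
  38  38]
315 [ 91 122 136 133 133 134 138 105  42  10   0  72 106  99  64  35  38  38
  40  39]
316 [ 81  96 107 106 107 114 116 127 140 142 142 138 120  79  41  33  37  38
  38  38]
317 [ 97 107 109 106 102 101 100 103 111 110 113 111  97  60  24  28  32  35
  36  36]
318 [ 85  83  82  84  89  95 101 107 108 106 104 103 103 106  96  83  72  52
  40  32]
319 [ 87  85  85  85  85  85  86  84  83  84  91  97 103 111 113 111 109 107
 107 110]
```

The image shift of the paddle (about 40.9 px) suggests 66–67 mm of travel, not clearly 70. I'll take off the vertical load (move up slightly) and see whether the slide gives further.

>>> carry_out(
  targets=[
    [[0, -3, 0], [0, 0, 0]],
    [[0, -3, 0], [0, 0, 0]],
    [[0, 0, 0], [0, 0, 0]],
    [[0, 0, 0], [0, 0, 0]],
  ],
)

```text
time_s: 8.75
tool_pos: [0.5017, 0.1464, 0.0386]
tool_rot: [-91.0, -0.2, -89.0]
force: [-16.8, -0.4, -3.1]
grip_width: 0.0006
```

```bash
cat > cmp.py <<'E'
from h import *
b=cv2.cvtColor(env.read_camera("side"),cv2.COLOR_RGB2GRAY).astype(int)
for r in (312,313,314,315): print(r,b[r,284:304])
o=env.get_obs();print(o['tool_pos'],o['tool_rot'],o['force'],o['wrist_torque'],o['time_s'])
E
python3 cmp.py
```

```text
312 [ 86 108 127 130 129 130 139  98   0   5   9   2  19 106 121  80  42  36
  41  40]
313 [ 86 114 130 131 129 131 138  95   0   7   6   1  50  95 110  74  32  38
  39  39]
314 [ 87 117 133 130 130 130 137  98  10   0   1   0  75 100  94  64  34  38
  39  38]
315 [ 91 121 136 133 133 133 136 120  67   7   0  42  97 111  81  44  34  38
  40  39]
[0.50172898 0.1464868  0.03863803] [-90.99268435  -0.17275586 -88.99655777] [-16.41712331  -0.84349223  -2.96417697] [0.02467088 3.55154085 0.00937661] 8.8
```

Run:
```python
from h import *
def backy(n,uv,y):
    c=env.get_calibration(n);K=np.array([[c['fx'],0,c['cx']],[0,c['fy'],c['cy']],[0,0,1]])
    p=cv2.undistortPoints(np.array([[uv]],float),K,c['D'])[0,0]
    d=c['R'].T@np.array([p[0],p[1],1]);o=-c['R'].T@c['t'];return o+d*(y-o[1])/d[1]
for y in (.242,.2,.185):
  for uv in((262,297.5),(314.5,305.5)): print(y,backy("side",uv,y).round(4))
b=env.read_camera("side")[:,:,::-1]
cv2.imwrite("pics/c7.png",cv2.resize(np.clip(b[225:345,210:350].astype(float)*2.2+20,0,255).astype(np.uint8),None,fx=5,fy=5,interpolation=cv2.INTER_CUBIC))
```

```text
0.242 [0.534  0.242  0.1123]
0.242 [0.4608 0.242  0.1141]
0.2 [0.5524 0.2    0.0732]
0.2 [0.4723 0.2    0.0752]
0.185 [0.559  0.185  0.0592]
0.185 [0.4764 0.185  0.0612]
```

View pics/c7.png

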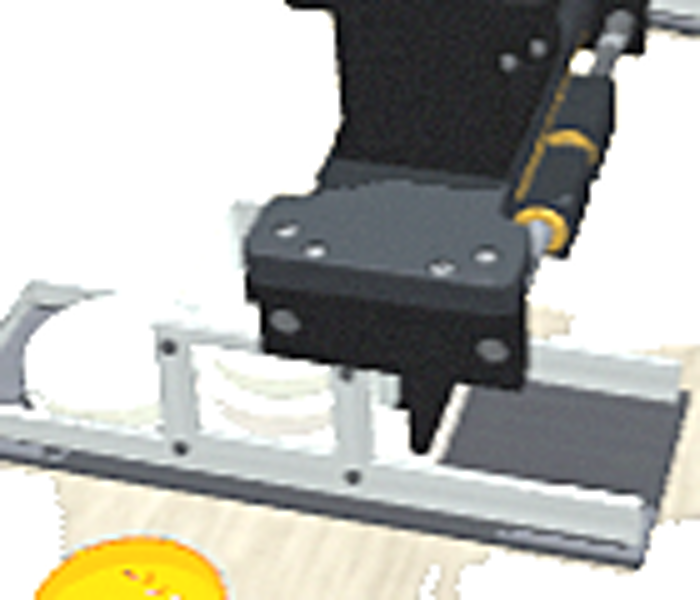

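The gripper body is well above the magazine (underside at about z 0.11). The upper part of the fingers may be meeting the magazine's rear rim, though. I'll back off a little while staying on the paddle, raise the tool about 8 mm, and push again.

>>> carry_out(
  targets=[
    [[0, 0, -6], [0, 0, 0]],
    [[0, 0, -6], [0, 0, 0]],
    [[0, -4, 0], [0, 0, 0]],
    [[0, -4, 0], [0, 0, 0]],
    [[0, 0, 0], [0, 0, 0]],
    [[0, 0, 0], [0, 0, 0]],
  ],
)

```text
time_s: 9.45
tool_pos: [0.4973, 0.1466, 0.0502]
tool_rot: [-90.1, -0.0, -89.1]
force: [-5.7, -0.1, -0.1]
grip_width: 0.0002
```

```bash
python3 cmp.py
```

```text
312 [ 85 108 126 130 129 129 129 129 133 120  71   0  11   8   4  18  96 115
  80  43]
313 [ 85 114 130 130 129 128 129 129 132 120  68   0   9   7   0  80 108  98
  64  34]
314 [ 87 118 133 131 129 130 129 130 131 138  95   0   4   3   0 107 121  82
  52  35]
315 [ 91 122 136 133 133 132 131 131 131 136  91   0   0   0  45  99 112  79
  42  36]
[0.49734424 0.14661011 0.05019563] [-9.01168475e+01 -4.19529541e-02 -8.90700071e+01] [-5.28076315 -0.00703451 -0.65371533] [-0.00921938  1.3750939   0.01441426] 9.5
```

>>> carry_out(
  targets=[
    [[0, 0, 3], [0, 0, 0]],
    [[0, 0, 2], [0, 0, 0]],
    [[0, 0, 0], [0, 0, 0]],
    [[0, 0, 0], [0, 0, 0]],
  ],
)

```text
time_s: 9.9
tool_pos: [0.5013, 0.1467, 0.0502]
tool_rot: [-90.2, -0.1, -89.1]
force: [-8.6, -0.9, 2.6]
grip_width: 0.0006
```

>>> carry_out(
  targets=[
    [[0, 0, 2], [0, 0, 0]],
    [[0, 0, 0], [0, 0, 0]],
    [[0, 0, 0], [0, 0, 0]],
  ],
)

```text
time_s: 10.2
tool_pos: [0.5016, 0.1467, 0.05]
tool_rot: [-90.4, -0.1, -89.0]
force: [-12.6, -0.7, 6.4]
grip_width: 0.0002
```

>>> carry_out(
  targets=[
    [[0, 0, 2], [0, 0, 0]],
    [[0, 0, 0], [0, 0, 0]],
    [[0, 0, 0], [0, 0, 0]],
  ],
)

```text
time_s: 10.5
tool_pos: [0.502, 0.1468, 0.0496]
tool_rot: [-90.6, -0.1, -89.0]
force: [-16.2, -0.4, 7.6]
grip_width: 0.0006
```

```bash
python3 cmp.py
```

```text
312 [ 85 108 127 130 129 130 139  98   0   9  12   0  18  95 115  80  43  36
  38  40]
313 [ 86 114 130 130 128 130 138  97   0   7   5   0  80 108 106  74  32  37
  38  38]
314 [ 87 118 133 130 129 130 137  93   0   0   2   0 106 120  91  63  34  39
  40  40]
315 [ 92 121 136 133 132 132 136 120  67   7   0  39  98 110  80  42  35  38
  39  38]
[0.5019679  0.14680768 0.04954782] [-90.62523158  -0.14605526 -89.02264174] [-16.76999979  -1.16264145   7.86286257] [-0.24920466  3.59399897  0.03047833] 10.55
```

The stop position is the same (TCP x 0.502) at a tool height 15 mm different, which points to the slide's own stop. I'll check the image scale against known lengths (base 236 mm, magazine 70 mm) in the side view before releasing.

Run:
```python
from h import *
b=cv2.imread("pics/side0.png")
f=8
A=cv2.resize(b[290:330,190:235],None,fx=f,fy=f,interpolation=cv2.INTER_CUBIC)
B=cv2.resize(b[305:345,310:355],None,fx=f,fy=f,interpolation=cv2.INTER_CUBIC)
C=cv2.resize(b[258:292,230:325],None,fx=f,fy=f,interpolation=cv2.INTER_CUBIC)
o=np.zeros((600,765,3),np.uint8);o[:320,:360]=A;o[:320,365:725]=B;o[325:325+272,:760]=C
cv2.imwrite("pics/c8.png",o)
```

```text
(no output)
```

View pics/c8.png

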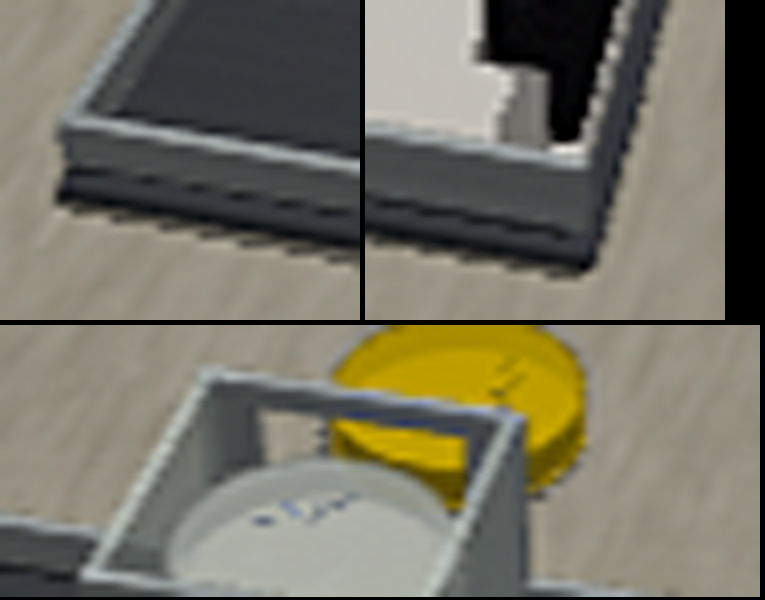

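Run:
```python
from h import *
from scipy.optimize import least_squares
c=env.get_calibration("side");K=np.array([[c['fx'],0,c['cx']],[0,c['fy'],c['cy']],[0,0,1]])
M=np.array([(.1135,.04,0),(-.1225,.04,0),(.035,-.035,.068),(-.035,-.035,.068),(.035,.035,.068),(-.035,.035,.068),(-.1225,-.04,.006)])
U=np.array([(197.5,315.4),(338.1,338.5),(255.6,263.9),(295.2,268.9),(241,289.3),(283,297.5),(347.5,301.2)])-.4
def pr(p,M):
    a,s=np.cos(p[2]),np.sin(p[2]);X=M@np.array([[a,s,0],[-s,a,0],[0,0,1]])+[p[0],p[1],0]
    R=cv2.Rodrigues(p[3:6])[0]@c['R']
    return cv2.projectPoints(X,cv2.Rodrigues(R)[0],c['t'],K,c['D'])[0][:,0]
def f(q):
    p,t=q[:6],q[6]
    e=(pr(p,M)-U).ravel()
    P=pr(p,np.array([(-.1075,.022,.022),(-.1075+t,.022,.022)]))[:,0]-[332.3,290.6]
    Q=[]
    for tt,(u,v) in ((0,(336.5,321)),(t,(295.5,314))):
        L=pr(p,np.array([(-.1155+tt,.022,.016),(-.1155+tt,-.022,.016)]));d=L[1]-L[0];n=np.array([-d[1],d[0]])/np.linalg.norm(d);Q.append(n@(np.array([u,v])-L[0]))
    return np.r_[e,2*P,2*np.array(Q),(q[:2]-[.5635,.148])/.003,(q[2]-.0161)/.006,q[3:6]/.003]
r=least_squares(f,[.5635,.148,.016,0,0,0,.07]);print(r.x.round(4));print(r.fun.round(2))
J=r.jac;print(np.sqrt(np.diag(np.linalg.inv(J.T@J))).round(4)*.6)
```

```text
[ 5.625e-01  1.456e-01  2.160e-02  5.000e-04  1.300e-03 -2.300e-03
  6.690e-02]
[ 0.32  0.57  0.85  1.1  -0.54 -1.52  0.55 -0.88 -1.36 -0.39  0.31 -1.96
  0.72  1.58 -1.52 -0.95 -1.09 -0.96 -0.35 -0.79  0.92  0.18  0.42 -0.76]
[0.00036 0.00108 0.003   0.0018  0.00162 0.00126 0.00042]
```

Run:
```python
from h import *
def backy(n,uv,y):
    c=env.get_calibration(n);K=np.array([[c['fx'],0,c['cx']],[0,c['fy'],c['cy']],[0,0,1]])
    p=cv2.undistortPoints(np.array([[uv]],float),K,c['D'])[0,0]
    d=c['R'].T@np.array([p[0],p[1],1]);o=-c['R'].T@c['t'];return o+d*(y-o[1])/d[1]
for uv in((324.7,303.2),(324.7,312.5),(332.5,313),(331,298)): print(uv,backy("side",uv,.149)-[.5635,.148,0])
a=cv2.imread("pics/top0.png")
cv2.imwrite("pics/c9.png",cv2.resize(a[205:300,215:280],None,fx=6,fy=6,interpolation=cv2.INTER_CUBIC))
print(back("top",(244.5,277),.03)-[.5635,.148,0])
```

```text
(324.7, 303.2) [-0.09396706  0.001       0.03626943]
(324.7, 312.5) [-0.09403932  0.001       0.01668104]
(332.5, 313) [-0.10675461  0.001       0.01849902]
(331, 298) [-0.10396774  0.001       0.04911101]
[-0.09235094 -0.00147801  0.03      ]
```

View pics/c9.png

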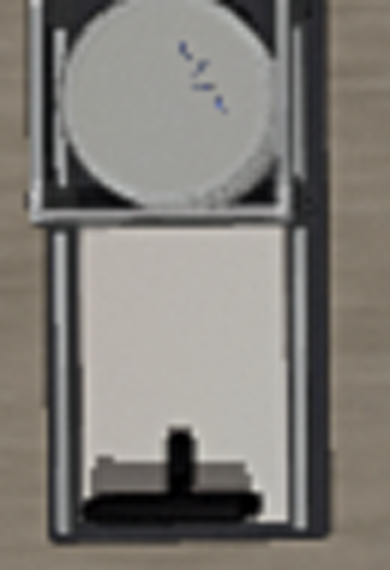

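Run:
```python
from h import *
a=cv2.imread("pics/side0.png"); b=env.read_camera("side")[:,:,::-1]
f=7
o=np.zeros((590,760,3),np.uint8)
for i,m in enumerate((a,b)):
    c=cv2.resize(m[280:321,228:300],None,fx=f,fy=f,interpolation=cv2.INTER_CUBIC);o[i*292:i*292+c.shape[0],:c.shape[1]]=c
cv2.imwrite("pics/c10.png",o[:,:510])
```

```text
(no output)
```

View pics/c10.png

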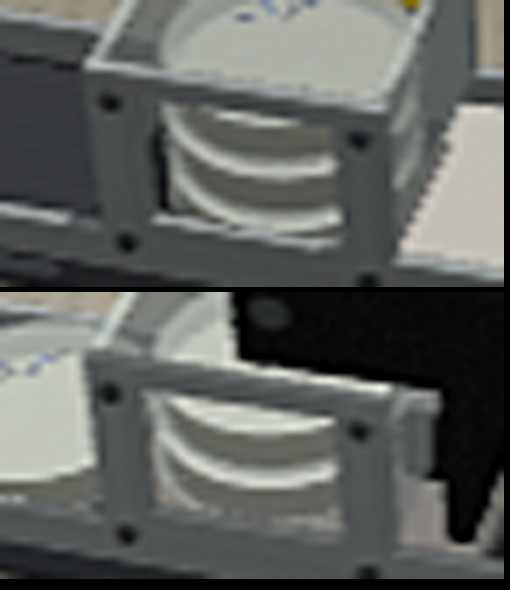

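Run:
```python
from h import *
for i in range(4):
    env.read_camera("side");o=env.get_obs();print(o['tool_pos'].round(4),o['force'].round(2),o['wrist_torque'].round(3))
```

```text
[0.502  0.1468 0.0495] [-16.34  -0.7    7.18] [-0.189  3.574  0.048]
[0.502  0.1468 0.0496] [-15.56  -1.63   8.55] [-0.19   3.559 -0.046]
[0.5019 0.1468 0.0495] [-16.04  -0.45   7.96] [-0.174  3.491 -0.02 ]
[0.5019 0.1468 0.0496] [-16.63  -1.19   7.76] [-0.184  3.58  -0.017]
```

>>> carry_out(
  targets=[
    [[0, -1, 3], [0, 0, 0]],
    [[0, -1, 3], [0, 0, 0]],
    [[0, 0, 0], [0, 0, 0]],
    [[0, 0, 0], [0, 0, 0]],
  ],
)

```text
time_s: 11.2
tool_pos: [0.5027, 0.1468, 0.0497]
tool_rot: [-91.2, -0.2, -89.0]
force: [-25.1, -1.7, 9.5]
grip_width: 0.0002
```

```bash
python3 cmp.py
```

```text
312 [ 85 108 127 130 130 136 108  43   3   5   7   0  79 109  98  64  33  37
  39  40]
313 [ 85 114 131 130 130 135 106  40   0   8   5   0 107 120  83  52  35  37
  39  39]
314 [ 88 117 134 130 130 134 120  64   0   0   0  14  89 111  80  42  36  38
  38  39]
315 [ 89 121 136 133 133 134 138 105  43   6   8 105 121  94  65  33  37  37
  39  38]
[0.50268793 0.14676676 0.04968729] [-91.23832402  -0.24376628 -88.97522033] [-24.82422534  -1.14341117   9.70469976] [-0.23870978  5.56445144 -0.03222377] 11.25
```

The load passes through the paddle and hardly anything gives (about 0.1 mm/N). One last firm push of moderate force, then release gently while following the slide back.

>>> carry_out(
  targets=[
    [[0, -1, 2], [0, 0, 0]],
    [[0, -1, 2], [0, 0, 0]],
    [[0, 0, 0], [0, 0, 0]],
    [[0, 0, 0], [0, 0, 0]],
  ],
)

```text
time_s: 11.65
tool_pos: [0.503, 0.1467, 0.0498]
tool_rot: [-91.7, -0.3, -88.9]
force: [-29.4, -1.0, 6.0]
grip_width: 0.0007
```

```bash
python3 cmp.py
python3 - <<'E'
from h import *
b=env.read_camera("side")[:,:,::-1]; a=env.read_camera("top")[:,:,::-1]
o=np.zeros((480,800,3),np.uint8);A=cv2.resize(b[240:340,190:350],None,fx=3,fy=3,interpolation=cv2.INTER_CUBIC);o[:300,:480]=A
B=cv2.resize(a[150:300,200:290],None,fx=3.2,fy=3.2);o[:480,490:778]=B;cv2.imwrite("pics/c11.png",o)
E
```

```text
312 [ 85 108 127 130 130 137 109  44   1  10   8   0  77 104  95  64  34  38
  38  38]
313 [ 86 114 130 131 130 135 108  43   0   6   2  17  95 114  80  43  36  39
  38  38]
314 [ 87 117 133 130 130 134 105  38   0   0   0  76 107 106  74  31  36  39
  38  38]
315 [ 92 122 136 134 133 135 138  94  21   6  37 112 119  91  64  32  36  40
  38  38]
[0.50296381 0.14673953 0.049859  ] [-91.66731138  -0.29452094 -88.93678444] [-30.92874274  -0.24492761   5.58493415] [-0.11185057  6.6592892  -0.02612111] 11.7
```

View pics/c11.png

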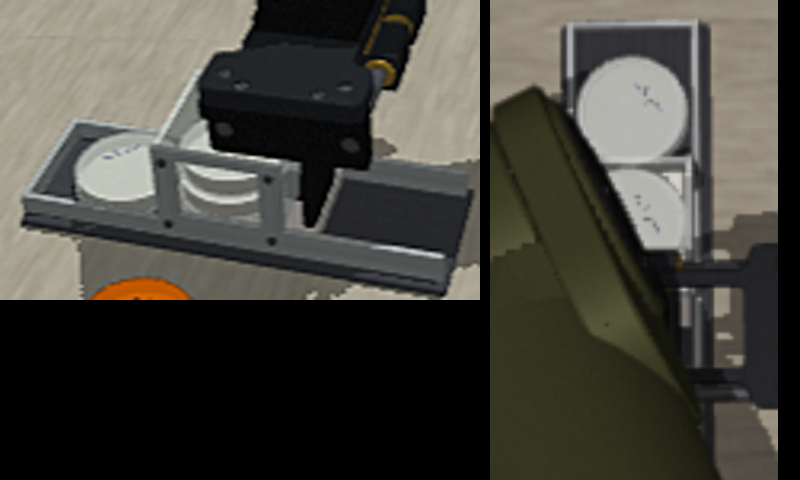

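Run:
```python
from h import *
for p in ([.5635,.148,.0161],[.5625,.1456,.0216]):
  c_,s=np.cos(p[2]),np.sin(p[2])
  w=lambda m:[p[0]+c_*m[0]-s*m[1],p[1]+s*m[0]+c_*m[1],m[2]]
  print(proj("side",[w((-.035,.035,z)) for z in(.02,.03,.04)]).round(2).tolist())
  for t in(0,.066,.068,.07): print(t,proj("side",[w((-.1075+t,.022,z)) for z in(.018,.026)]).round(2).tolist())
  # near base edge vs paddle at rest
  print(proj("side",[w((-.1225,.04,.006))]).round(2))
b=cv2.cvtColor(env.read_camera("side"),cv2.COLOR_RGB2GRAY).astype(int)
for r in range(303,316,2): print(r,b[r,278:300])
```

```text
[[283.13, 318.86], [282.83, 314.09], [282.53, 309.25]]
0 [[330.39, 321.64], [330.45, 317.83]]
0.066 [[289.55, 314.86], [289.35, 311.09]]
0.068 [[288.33, 314.66], [288.13, 310.88]]
0.07 [[287.12, 314.46], [286.91, 310.68]]
[[337.41 337.05]]
[[284.37, 317.86], [284.08, 313.1], [283.79, 308.27]]
0 [[331.53, 320.45], [331.59, 316.65]]
0.066 [[290.72, 313.87], [290.53, 310.1]]
0.068 [[289.5, 313.68], [289.31, 309.9]]
0.07 [[288.29, 313.48], [288.09, 309.71]]
[[338.61 335.77]]
303 [85 86 85 81 82 77 86 90 83 85 89 65 14 10  9 10  9 10  9  9  1 17]
305 [ 84  86  84  80  82  77  87  89  80  82  77  44   4   8   9  11  10   7
   7   3   0 108]
307 [ 84  85  84  81  81  75  94 115 119 120 129 142 104  20   7   9  11  12
   5   0  78 104]
309 [ 84  85  84  82  81  76  93 113 116 124 132 137 101  18   5   9  10   7
   0  80 110  98]
311 [ 83  85  85  83  80  79  87 107 123 129 131 137  99  17   3  11   9   2
  18  92 113  81]
313 [ 82  84  85  81  80  80  85 114 131 129 130 136 109  43   0   5   3  18
  94 115  80  44]
315 [ 83  84  84  82  80  79  90 121 135 133 133 136 138  95  20   7  38 113
 118  92  64  35]
```

>>> carry_out(
  targets=[
    [[0, -1, 1.5], [0, 0, 0]],
    [[0, -1, 1.5], [0, 0, 0]],
    [[0, 0, 0], [0, 0, 0]],
    [[0, 0, 0], [0, 0, 0]],
    [[0, 0, 0], [0, 0, 0]],
  ],
)

```text
time_s: 12.35
tool_pos: [0.5031, 0.1467, 0.0501]
tool_rot: [-92.0, -0.3, -88.9]
force: [-32.5, -0.1, 0.0]
grip_width: 0.0004
```

```bash
python3 cmp.py
```

```text
312 [ 85 108 127 130 131 136 109  43   2  11   5   0  79 105  96  65  33  38
  38  39]
313 [ 85 114 131 130 130 134 108  43   1   7   1  18  94 114  81  43  35  37
  39  39]
314 [ 87 118 133 130 130 135 105  37   0   1   0  77 106  98  63  34  37  38
  38  39]
315 [ 92 121 136 133 133 135 139  93  21   6  38 111 120  86  51  35  39  39
  39  39]
[0.50306885 0.14671772 0.05007096] [-92.00148045  -0.32223556 -88.90998962] [-33.32677008   0.92320932  -0.34295798] [ 0.06094259  7.2430417  -0.05816246] 12.4
```

Going from 25 N to 33 N moves the paddle by no visible amount, so it is against a hard stop. Now I release: retreat straight back and let the slide return by its spring.

>>> carry_out(
  targets=[
    [[0, 0, -10], [0, 0, 0]],
    [[0, 0, -10], [0, 0, 0]],
    [[0, 0, -12], [0, 0, 0]],
    [[0, 0, -12], [0, 0, 0]],
    [[0, 0, -12], [0, 0, 0]],
    [[0, 0, -12], [0, 0, 0]],
    [[0, 0, -10], [0, 0, 0]],
  ],
)

```text
time_s: 13.1
tool_pos: [0.4421, 0.1461, 0.0572]
tool_rot: [-89.9, -0.0, -89.1]
force: [-0.9, -0.7, 0.2]
grip_width: 0.0006
```

>>> carry_out(
  targets=[
    [[0, 0, -5], [0, 0, 0]],
    [[0, 0, 0], [0, 0, 0]],
  ],
)

```text
time_s: 13.3
tool_pos: [0.4368, 0.1461, 0.057]
tool_rot: [-89.9, -0.0, -89.0]
force: [-3.1, -0.4, 0.2]
grip_width: -0.0
```

>>> carry_out(
  targets=[
    [[0, 0, -4], [0, 0, 0]],
    [[0, 0, 0], [0, 0, 0]],
  ],
)

```text
time_s: 13.5
tool_pos: [0.4338, 0.1461, 0.0569]
tool_rot: [-89.9, 0.0, -89.1]
force: [-0.2, -0.3, 0.6]
grip_width: 0.0006
```

>>> carry_out(
  targets=[
    [[0, 0, -4], [0, 0, 0]],
    [[0, 0, 0], [0, 0, 0]],
  ],
)

```text
time_s: 13.7
tool_pos: [0.4291, 0.1459, 0.0565]
tool_rot: [-90.0, 0.0, -89.1]
force: [-0.1, -0.1, 0.2]
grip_width: 0.0005
```

>>> carry_out(
  targets=[
    [[0, 0, -8], [0, 0, 0]],
    [[0, 0, -5], [0, 0, 0]],
    [[0, 0, 0], [0, 0, 0]],
    [[0, 0, 0], [0, 0, 0]],
  ],
)

```text
time_s: 14.1
tool_pos: [0.416, 0.1456, 0.0566]
tool_rot: [-90.0, -0.0, -89.0]
force: [0.4, -0.5, 0.4]
grip_width: 0.0005
```

Run:
```python
from h import *
o=env.get_obs();print(o['tool_pos'],o['force'],o['time_s'])
b=env.read_camera("side")[:,:,::-1]; a=env.read_camera("top")[:,:,::-1]
o=np.zeros((480,800,3),np.uint8);A=cv2.resize(b[240:340,190:350],None,fx=3,fy=3,interpolation=cv2.INTER_CUBIC);o[:300,:480]=A
B=cv2.resize(a[150:300,200:290],None,fx=3.2,fy=3.2);o[:480,490:778]=B;cv2.imwrite("pics/c12.png",o)
```

```text
[0.41601618 0.14561517 0.05660982] [ 0.35233079 -0.47069951  0.36237744] 14.1
```

View pics/c12.png

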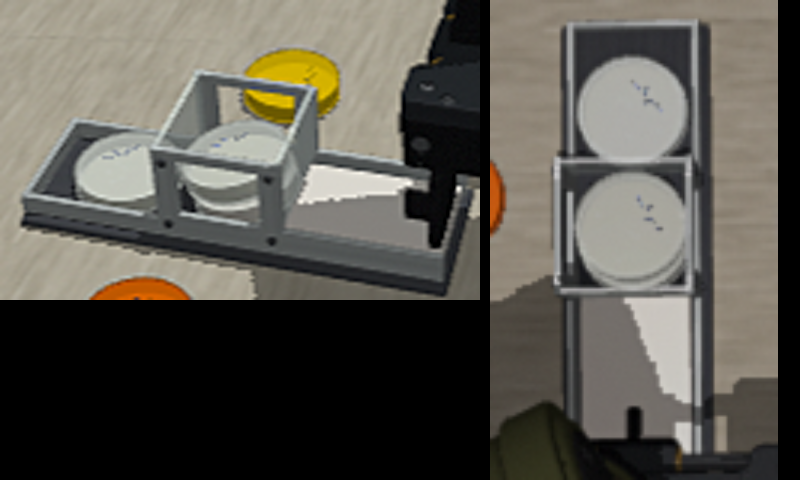

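The slide has sprung back (force 0 from TCP x 0.434, so the travel was about 68–69 mm). The dish is on the tray, and two dishes remain in the magazine. I'll move up and clear, then measure.

>>> carry_out(
  targets=[
    [[0, -30, 0], [0, 0, 0]],
    [[0, -40, 0], [0, 0, 0]],
    [[0, -40, 0], [0, 0, 0]],
    [[0, -40, 0], [0, 0, 0]],
    [[40, 0, 0], [0, 0, 0]],
    [[40, 0, 10], [0, 0, 0]],
    [[40, 0, 20], [0, 0, 0]],
    [[40, 0, 20], [0, 0, 0]],
    [[40, 0, 10], [0, 0, 0]],
    [[40, 0, 0], [0, 0, 0]],
    [[40, 0, 0], [0, 0, 0]],
    [[0, 0, 0], [0, 0, 0]],
  ],
)

```text
time_s: 15.4
tool_pos: [0.4798, -0.1403, 0.2061]
tool_rot: [-90.1, -0.1, -89.6]
force: [-0.8, -0.8, 0.3]
grip_width: 0.0005
```

Run:
```python
from h import *
o=env.get_obs();print(o['tool_pos'],o['force'],o['time_s'])
b=env.read_camera("side")[:,:,::-1]; a=env.read_camera("top")[:,:,::-1]
o=np.zeros((576,800,3),np.uint8);A=cv2.resize(b[240:340,190:350],None,fx=2.6,fy=2.6,interpolation=cv2.INTER_CUBIC);o[:260,:416]=A
B=cv2.resize(a[145:305,195:295],None,fx=3.6,fy=3.6,interpolation=cv2.INTER_CUBIC);o[:,430:790]=B;cv2.imwrite("pics/c13.png",o)
for n in("top","side"):
  for l in("dish_bottom",):
    for d in env.outline_of(n,l):
      m=d['mask'];ys,xs=np.nonzero(m);print(n,round(d['p'],2),d['xy'],xs.min(),xs.max(),ys.min(),ys.max())
r=cv2.cvtColor(cv2.imread("pics/side0.png"),cv2.COLOR_BGR2GRAY).astype(int);g=cv2.cvtColor(b,cv2.COLOR_BGR2GRAY).astype(int)
for k in(314,320,321): print(r[k,328:342],g[k,328:342])
gt=cv2.cvtColor(a,cv2.COLOR_BGR2GRAY).astype(int);print(gt[155:205,244])
```

```text
[ 0.47979143 -0.14028515  0.20606485] [-0.79115239 -0.75481272  0.34594872] 15.4
side 0.92 [229.4, 297.4] 215 250 283 310
[161 113 120 126  91  15   3   8   7   3   0 131 132  68] [165 116 123 129  94  17   3   5   7   4   0 133 135  71]
[112 114 116 121  81   0   1   3   0 128 135  82  56  57] [116 117 118 125  83   0   1   5   0 131 138  83  60  59]
[112 113 115 120  92  31   0   0   0 124 130  70  53  55] [114 115 117 124  94  32   0   0   0 128 134  70  54  56]
[145 147 184 103  58  50  51  52  52  53  50  48  88 178 180 183 188 188
 187 185 152 179 190 190 189 188 188 188 187 188 187 189 188 189 188 189
 188 190 189 187 188 188 187 187 204 209 120  90 104 164]
```

View pics/c13.png

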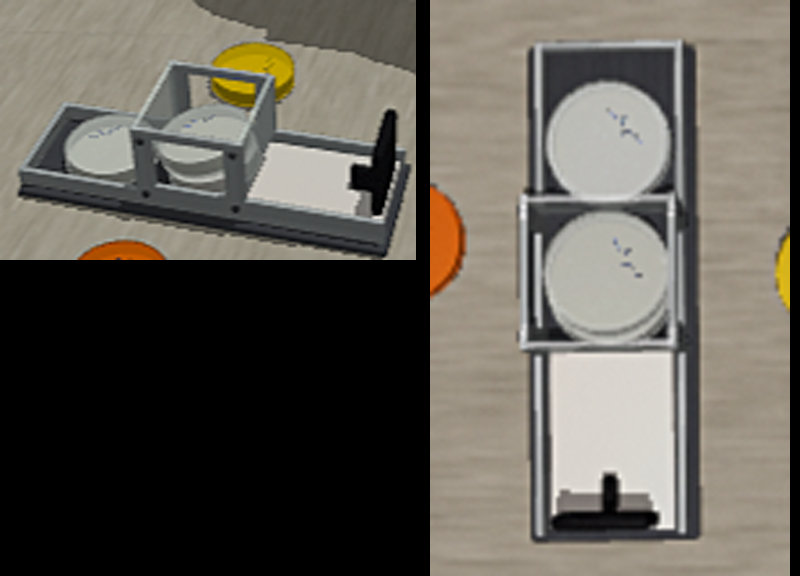

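Run:
```python
from h import *
e=back("top",(244,166.8),.021);print("dish front rel",e[0]-.5635,"centre",e[0]-.5635-.0295)
# tray far wall inner/outer
print(back("top",(244,156.5),.02)[0]-.5635)
# side: vertical extents of visible dish top ellipse: leftmost col 215 -> predicted leftmost col by centre
th=np.linspace(0,2*np.pi,72)
for x in(.062,.065,.068,.07,.072):
  X=[[.5635+x+r*np.cos(t),.149+r*np.sin(t),z] for t in th for z,r in((.023,.0295),(.008,.0295))]
  u=proj("side",X);v=proj("top",X);print(x,u[:,0].min().round(1),u[:,1].min().round(1),u[:,1].max().round(1),"top rows",v[:,1].min().round(1),v[:,0].min().round(1),v[:,0].max().round(1))
```

```text
dish front rel 0.09408846451921526 centre 0.06458846451921527
0.11197729225248587
0.062 215.2 282.5 312.7 top rows 168.1 227.0 262.7
0.065 213.5 282.2 312.4 top rows 166.3 227.0 262.7
0.068 211.9 281.9 312.1 top rows 164.6 227.0 262.7
0.07 210.8 281.7 311.9 top rows 163.4 227.0 262.7
0.072 209.6 281.6 311.6 top rows 162.3 227.1 262.7
```

```bash
python3 -c "
from cell import env
print(env.get_obs()['time_s']); print(env.sign_off())"
```

```text
15.6
the job is handed in; nothing more can be done
None
```

I pushed the loaded dispenser's paddle (the one at top-view pixel (245,225)) forward with shut fingers until it met a hard stop. Then I backed off, let the slide spring back, and handed in at 15.6 s.

**What held up**
- The paddle is back at its rest position, to the pixel.
- One dish lies flat on the tray, and two dishes remain in the magazine, with the second dropped to the bottom.
- I did not go near the empty dispenser, and the arm ended well clear with no contact force.

**What disagreed**
- **Travel:** camera and tool readings put the travel at the stop at about 67–69 mm rather than exactly 70. Pushing harder, from 25 to about 33 N, and at a different tool height moved it no further. I took that as the stop, but I could not rule out something in the dispenser catching 1–3 mm early.
- **Dish position:** its centre measures about 65 mm ahead of the origin, give or take 2 mm. That is at the near end of the 65–80 mm range, and I left it there rather than nudge it.

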